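# Rack the wheel sockets by size

### The job

The wheel is off the bench, so put the four impact sockets back on the socket rail in order of size, one on each ring mark: the smallest next to the upright hanging loop, then rising to the largest at the other end. Stand each one upright on its mark, well centred, with the hexagonal opening up as it is now, and do not knock over any socket or the bottle on the way.

Things in the scene. Friction and masses are not known exactly. Their poses are not given: they have to be found in the camera images.
- socket_s_mid (a point): the smallest impact socket: dark steel cylinder, 28 mm in diameter and 50 mm tall, standing loose on the bench with its hexagonal opening up. This point is its centre, half-way up (25 mm above its underside); its z axis points up along the cylinder.
- socket_m_mid (a point): the second smallest impact socket: dark steel cylinder, 36 mm in diameter and 58 mm tall, standing loose on the bench with its hexagonal opening up. This point is its centre, half-way up (29 mm above its underside); its z axis points up along the cylinder.
- socket_l_mid (a point): the second largest impact socket: dark steel cylinder, 44 mm in diameter and 66 mm tall, standing loose on the bench with its hexagonal opening up. This point is its centre, half-way up (33 mm above its underside); its z axis points up along the cylinder.
- socket_xl_mid (a point): the largest impact socket: dark steel cylinder, 52 mm in diameter and 74 mm tall, standing loose on the bench with its hexagonal opening up. This point is its centre, half-way up (37 mm above its underside); its z axis points up along the cylinder.
- seat_1: one of the four identical flat ring marks (55 mm across, black ring with a centre dot) on the fixed socket rail, an end mark. Origin: centre of the mark, on the rail's flat top, 8 mm above the bench; the row runs along the mark's y axis, seat_1 to seat_4 in +y, 85 mm apart; the x axis points across the rail. The rail is an aluminium bar 400 mm long, 64 mm wide, 8 mm high.
- seat_2: one of the four identical flat ring marks (55 mm across, black ring with a centre dot) on the fixed socket rail, second in the row, beside seat_1. Origin: centre of the mark, on the rail's flat top, 8 mm above the bench; the row runs along the mark's y axis, seat_1 to seat_4 in +y, 85 mm apart; the x axis points across the rail. The rail is an aluminium bar 400 mm long, 64 mm wide, 8 mm high.
- seat_3: one of the four identical flat ring marks (55 mm across, black ring with a centre dot) on the fixed socket rail, third in the row, beside seat_4. Origin: centre of the mark, on the rail's flat top, 8 mm above the bench; the row runs along the mark's y axis, seat_1 to seat_4 in +y, 85 mm apart; the x axis points across the rail. The rail is an aluminium bar 400 mm long, 64 mm wide, 8 mm high.
- seat_4: one of the four identical flat ring marks (55 mm across, black ring with a centre dot) on the fixed socket rail, the other end mark. Origin: centre of the mark, on the rail's flat top, 8 mm above the bench; the row runs along the mark's y axis, seat_1 to seat_4 in +y, 85 mm apart; the x axis points across the rail. The rail is an aluminium bar 400 mm long, 64 mm wide, 8 mm high.
- hang_loop: upright steel wire hanging loop at one end of the rail, 60 mm wide across the rail and 18 mm along it, its top 62 mm above the rail's top; fixed, about 60 mm beyond the nearest end mark, at either end of the rail (the other end bears only a flat black rubber strip 6 mm high). Origin: centre of its foot on the rail's top.
- bottle: pale plastic bottle with a green cap, 66 mm in diameter, 200 mm tall, standing beside the work; a bystander. Origin: centre of its underside, z up.
Not all that is in view belongs to the job. Leave any green, orange or yellow look-alike of the part that bears socket_m_mid alone.

How it is judged (in metres and radians):
At the end, for the whole second after the job is handed in: Each socket stands upright (within 0.12 rad), released and at rest on the rail, its centre within 12 mm (horizontally) of its own ring mark: smallest on the mark next to the hanging loop, then second smallest, second largest, and the largest on the mark at the other end (((horizontal distance between hang_loop and seat_4 below 0.1 m and horizontal distance between socket_s_mid and seat_4 below 0.012 m and horizontal distance between socket_m_mid and seat_3 below 0.012 m and horizontal distance between socket_l_mid and seat_2 below 0.012 m and horizontal distance between socket_xl_mid and seat_1 below 0.012 m) or (horizontal distance between hang_loop and seat_1 below 0.1 m and horizontal distance between socket_s_mid and seat_1 below 0.012 m and horizontal distance between socket_m_mid and seat_2 below 0.012 m and horizontal distance between socket_l_mid and seat_3 below 0.012 m and horizontal distance between socket_xl_mid and seat_4 below 0.012 m)) and angle between each of socket_s_mid, socket_m_mid, socket_l_mid, socket_xl_mid's own z axis and vertical below 0.12 rad and linear speed of each of socket_s, socket_m, socket_l, socket_xl below 0.02 m/s and height (world z) of socket_s_mid between 0.027 and 0.039 m and height (world z) of socket_m_mid between 0.031 and 0.043 m and height (world z) of socket_l_mid between 0.035 and 0.047 m and height (world z) of socket_xl_mid between 0.039 and 0.051 m); the robot touches nothing.
It fails at once if a socket is knocked over (angle between any of socket_s_mid, socket_m_mid, socket_l_mid, socket_xl_mid's own z axis and vertical above 0.7 rad).
It fails at once if the bottle is knocked over (angle between bottle's own z axis and vertical above 0.5 rad).
It also fails if it takes over 96 s, if anything falls off the work surface, if the arm or the gripper's body presses on something with over 40 N, if the wrist force passes 120 N, or if a joint passes its speed limit or range.

### The arm

A 6-joint arm with a two-finger parallel gripper is mounted at the origin on the work surface. World frame = base frame: x ahead of the robot, y to its left, z up, the work surface at z = 0. Lengths are in m, angles in degrees, forces in N, time in s.
With the tool pointing down it reaches from about 0.325 to 0.85 m from the base axis. Payload 15.5 kg.
Tool frame: the origin (TCP) lies midway between the tips of the shut fingers; the grasp point (between the pads) lies 19 mm behind it; z points along the fingers, y is the line along which they close (so a half turn about z gives the same grasp; the last joint's range is limited). The gripper opens to 91 mm and grips with 3 to 60 N. Pads are 32 mm wide; open, the fingers measure 118 mm over their backs; the gripper's body (76 mm by 178 mm) begins 60 mm behind the grasp point.
Start: joints at [64.887, 28.281, 77.091, -0, 74.628, -5.472], TCP at [0.21, 0.589, 0.214] pointing down, gripper open.
Joint ranges: [-166.48, 166.48], [-47.26, 123.95], [12.59, 153.08], [-70.14, 250.14], [6.76, 159.57], [-176.63, 176.63]. Speed limits (degrees/s): [108.29, 108.29, 147.25, 172.46, 172.46, 172.46].

### API

Orientations are given as a 3x3 rotation matrix whose columns are the frame's x, y, z axes.
In Python, from bench import ctrl gives the robot as it stands. The module is installed in compiled form; this text tells all that it offers. Calls block until the motion is done:
- ctrl.goto(position, orientation): joint-space move of the TCP to a pose.
- ctrl.move_l(position, vel=0.15, ori=None, contact_N=None): straight line of the TCP; ori=None keeps the orientation; vel is the mean speed in m/s. With contact_N (N) it stops when the force on the tool has changed by that much, and returns True; else False.
- ctrl.movej(angles): joint-space move.
- ctrl.command_gripper(opening): opening from 0.0 (shut) to 1.0 (fully open); the grip force is fixed at half the most; returns when the fingers have stopped.
- ctrl.sleep(seconds).
- ctrl.ik(position, orientation): joint angles nearest the present ones, or None.
- ctrl.read_camera(name): name is "scene" or "side" or "wrist"; returns the picture (400x640x3 uint8, blue, green, red); there is no depth.
- ctrl.camera_params(name): a dict with "fx", "fy", "cx", "cy" (pixels), "D" ([k1, k2, p1, p2, k3] as OpenCV has them; the pictures are not rectified), "pose" (4x4, takes a point from camera to world coordinates); the wrist camera has in their place "T_tool_cam" (4x4, takes a point from camera to tool coordinates, whose origin is the TCP and whose axes are the flange's). Camera axes: x right, y up, looking along -z (the intrinsics and any distortion apply to the point x, -y, -z); pixel columns grow to the right and rows downward; lengths in m; the calibration is good to about 2 mm. A picture is of the moment at which its call begins: read the wrist's pose just before it. camera_params takes no time and is no camera call.
A pose or a line that the arm cannot do raises ctrl.MotionError and nothing moves.
- ctrl.sign_off(): hands the job in; it is judged then, once.
Readings, each from a call of its own:
- ctrl.current_t(): time.
- ctrl.current_q(): joint angles.
- ctrl.current_dq(): joint speeds.
- ctrl.current_effort(): joint torques, N m.
- ctrl.current_tool_pos(): TCP position.
- ctrl.current_eef_rot(): TCP orientation.
- ctrl.current_contact_force(): force on the tool from outside, world axes, zero at the start.
- ctrl.current_wrist_torque(): the same for the moment, N m.
- ctrl.current_grip_width(): opening from 0.0 (shut) to 1.0 (fully open).
- ctrl.current_grasp_force(): force on a finger pad.
Only numpy, scipy, OpenCV 4.12 (cv2) and the standard library are available. Lean on these libraries where they do the work, as an engineer would, in place of code of your own. Each camera call takes 0.05 s, during which the arm holds its last target. There are 200 camera calls.

## Working session

There is one attempt and no reset: what is moved stays moved. The work goes in short steps, each a Python script; the robot and the scene stay as the last script left them, time stands still between calls to the robot, and variables do not carry over. Pictures are saved under pics/ and viewed, at most 14 in all, crops included, and the job is handed in when it is done.

```bash
mkdir -p pics; cat > h.py <<'E'
import numpy as np, cv2
from bench import ctrl
def snap(n,f):
    R=np.array(ctrl.current_eef_rot());p=np.array(ctrl.current_tool_pos())
    im=ctrl.read_camera(n); cv2.imwrite('pics/'+f,im); 
    c=ctrl.camera_params(n)
    if n=='wrist':
        T=np.eye(4);T[:3,:3]=R;T[:3,3]=p; P=T@np.array(c['T_tool_cam'])
    else: P=np.array(c['pose'])
    np.savez('pics/'+f+'.npz',P=P,K=np.array([[c['fx'],0,c['cx']],[0,c['fy'],c['cy']],[0,0,1]]),D=np.array(c['D']))
    return im
def px2w(f,uv,z):
    d=np.load('pics/'+f+'.npz'); u=cv2.undistortPoints(np.array(uv,float).reshape(-1,1,2),d['K'],d['D'])[:,0]
    r=np.c_[u[:,0],-u[:,1],-np.ones(len(u))]@d['P'][:3,:3].T; o=d['P'][:3,3]
    z=np.broadcast_to(np.asarray(z,float),len(u))
    return o+r*((z-o[2])/r[:,2])[:,None]
def w2px(f,X):
    d=np.load('pics/'+f+'.npz'); X=np.atleast_2d(X)
    c=(X-d['P'][:3,3])@d['P'][:3,:3]; c=c*[1,-1,-1]
    return cv2.projectPoints(c,np.zeros(3),np.zeros(3),d['K'],d['D'])[0][:,0]
E
python3 - <<'E'
from h import *
for n in('scene','side','wrist'):
    snap(n,n+'0.png'); d=np.load(f'pics/{n}0.png.npz'); print(n,d['P'].round(3).tolist(),d['K'][0,0],d['D'])
print(ctrl.current_t(),ctrl.current_eef_rot())
E
```

```text
scene [[-0.473, -0.598, 0.647, 1.088], [0.881, -0.304, 0.363, 0.241], [-0.02, 0.741, 0.671, 0.623], [0.0, 0.0, 0.0, 1.0]] 364.8579696630817 [-0.01401396  0.          0.          0.          0.        ]
side [[-0.998, 0.05, -0.046, 0.469], [-0.068, -0.771, 0.633, 0.453], [-0.004, 0.635, 0.773, 0.656], [0.0, 0.0, 0.0, 1.0]] 365.516572876871 [-0.05458669  0.          0.          0.          0.        ]
wrist [[0.337, -0.909, -0.245, 0.14], [0.942, 0.325, 0.089, 0.613], [-0.001, -0.26, 0.966, 0.384], [0.0, 0.0, 0.0, 1.0]] 290.1170686177327 [-0.01436514  0.          0.          0.          0.        ]
0.15 [[-9.41829780e-01  3.36090072e-01 -3.60149362e-04]
 [ 3.36090261e-01  9.41829396e-01 -8.51593112e-04]
 [ 5.29872651e-05 -9.23098446e-04 -9.99999573e-01]]
```

View pics/scene0.png

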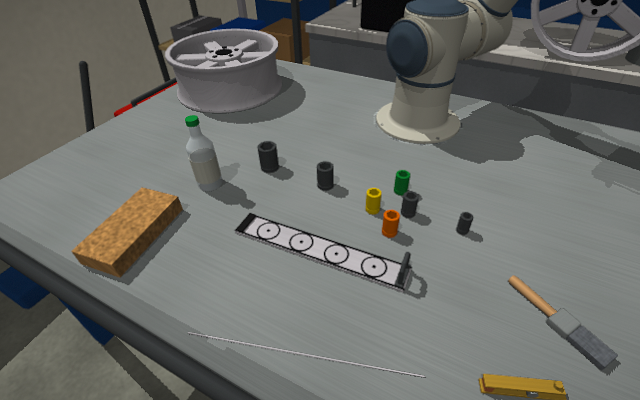

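View pics/side0.png

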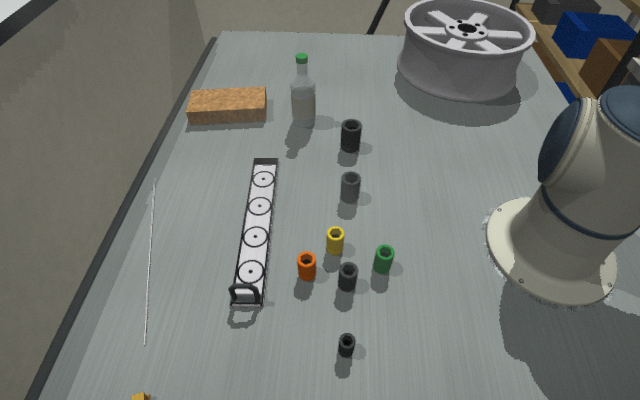

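View pics/wrist0.png

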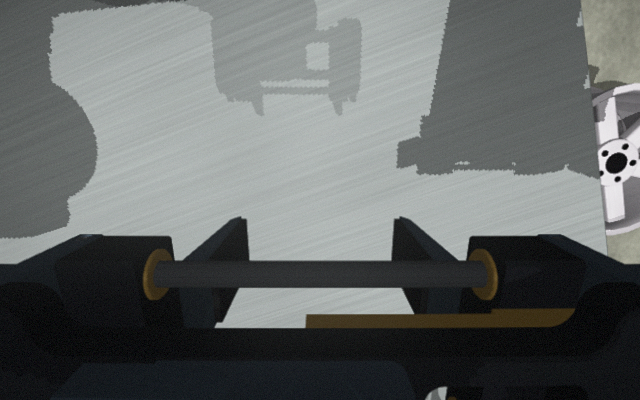

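The dark cylinders by rising size are at scene (465,222), (410,204), (325,175), (268,156) and side (346,346), (348,277), (350,187), (351,136). The yellow, orange and green ones are look-alikes to avoid. The loop stands at scene (405,268), so the nearest mark is (374,266) and the farthest is (268,230). I'll confirm this in an enlarged crop.

```bash
cat > fit.py <<'E'
from h import *
from scipy.optimize import least_squares
H=dict(s=.05,m=.058,l=.066,xl=.074); D=dict(s=.028,m=.036,l=.044,xl=.052)
def mask(f,uv,r,X,k):
    im=cv2.imread('pics/'+f).astype(int); g=im.max(2); sat=g-im.min(2)
    m=((g<75)&(sat<30)).astype(np.uint8)
    n,lab,st,ce=cv2.connectedComponentsWithStats(m,connectivity=4)
    i=min(range(1,n),key=lambda i:np.hypot(*(ce[i]-uv))+(1000 if st[i,4]<40 else 0))
    cs,_=cv2.findContours((lab==i).astype(np.uint8),cv2.RETR_EXTERNAL,cv2.CHAIN_APPROX_NONE)
    return cv2.convexHull(max(cs,key=len))[:,0],st[i]
def hull(f,xy,k,z0=0):
    t=np.linspace(0,2*np.pi,40); c=np.c_[np.cos(t),np.sin(t)]*D[k]/2+xy
    return cv2.convexHull(w2px(f,np.r_[np.c_[c,c[:,0]*0+z0],np.c_[c,c[:,0]*0+z0+H[k]]]).astype(np.float32))[:,0]
E
python3 - <<'E'
from fit import *
px={'scene0.png':dict(s=(465,222),m=(410,204),l=(325,175),xl=(268,156)),'side0.png':dict(s=(346,346),m=(348,277),l=(350,187),xl=(351,136))}
mk={'scene0.png':[(374,266),(336,254),(301,242),(268,230)],'side0.png':[(251,271),(256,236),(260,206),(263,179)]}
bb=lambda h:np.r_[h.min(0),h.max(0)]
for f in px:
    for k in px[f]:
        h,st=mask(f,px[f][k],0,0,k); b=bb(h)+[-.0,-.0,1,1]-.5
        x0=px2w(f,[px[f][k]],H[k]/2)[0,:2]
        r=least_squares(lambda x:bb(hull(f,x,k))-b,x0,diff_step=1e-4,loss='soft_l1')
        print(f,k,r.x.round(4),'res',r.fun.round(1),st)
    im=cv2.imread('pics/'+f); g=cv2.cvtColor(im,cv2.COLOR_BGR2GRAY)
    # dots: darkest blob centroid near guess
    uv=[]
    for u,v in mk[f]:
        w=g[v-4:v+5,u-4:u+5].astype(float); w=np.clip(np.percentile(w,70)-w-25,0,None); yy,xx=np.mgrid[-4:5,-4:5]
        uv.append((u+(w*xx).sum()/w.sum(),v+(w*yy).sum()/w.sum()))
    X=px2w(f,uv,.008); print(np.round(uv,1).tolist(),X.round(4).tolist(),np.linalg.norm(np.diff(X,axis=0),axis=1).round(4))
A=cv2.resize(cv2.imread('pics/scene0.png')[120:300,225:490],None,fx=3,fy=3,interpolation=cv2.INTER_CUBIC); cv2.imwrite('pics/c1.png',A)
print(px2w('scene0.png',[(206,185)],0),px2w('side0.png',[(305,125)],0))
E
```

```text
scene0.png s [0.4385 0.2408] res [-0.6 -0.2  0.6  0.2] [456 212  17  24 270]
scene0.png m [0.433  0.1123] res [ 0.1  1.6 -0.1 -1.3] [401 188  19  31 392]
scene0.png l [ 0.4353 -0.1117] res [ 0.8 -0.8 -0.8  0.7] [317 162  19  29 437]
scene0.png xl [ 0.4375 -0.2862] res [ 0.9 -0.5 -1.   0.5] [258 142  24  32 542]
[[373.5, 266.1], [335.9, 253.3], [300.9, 241.3], [268.0, 230.1]] [[0.6294, 0.1017, 0.008], [0.6345, 0.0166, 0.008], [0.6398, -0.0681, 0.008], [0.6451, -0.1535, 0.008]] [0.0853 0.0848 0.0856]
side0.png s [0.4371 0.2443] res [-0.6 -0.   0.5  0. ] [338 333  17  26 325]
side0.png m [0.4381 0.1231] res [-0.9 -6.7  0.8  2.8] [338 272  19  22 281]
side0.png l [ 0.4356 -0.1103] res [-1.1 -9.4  1.   2.2] [341 181  19  22 324]
side0.png xl [ 0.4365 -0.2841] res [-1.  -0.2  0.9  0.1] [341 120  20  35 577]
[[250.2, 271.1], [254.9, 236.0], [259.3, 205.3], [263.0, 178.4]] [[0.6301, 0.1035, 0.008], [0.6354, 0.0185, 0.008], [0.6403, -0.0663, 0.008], [0.6456, -0.1511, 0.008]] [0.0851 0.085  0.0849]
[[ 0.57850209 -0.40245598  0.        ]] [[ 0.56270137 -0.37285095  0.        ]]
```

View pics/c1.png

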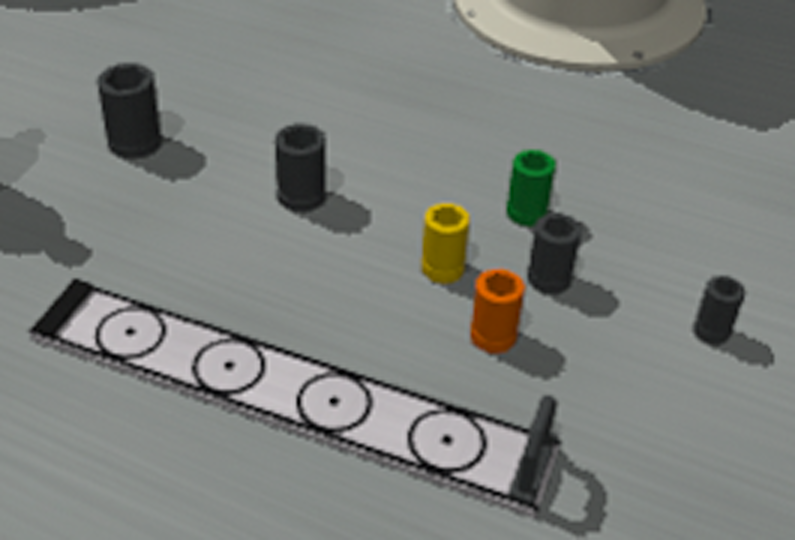

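The crop confirms the four dark sockets, the hanging loop at the right-hand end next to the mark at scene (374,266), and three coloured look-alikes around the medium socket. Next I'll work out the clearances around it and pick the xl first.

```bash
cat > pp.py <<'E'
from h import *
H=dict(s=.05,m=.058,l=.066,xl=.074)
S=dict(s=(.6298,.1026),m=(.635,.0176),l=(.640,-.0672),xl=(.6453,-.1523))
def ori(deg):   # closing axis y at angle deg from world x, z down
    a=np.radians(deg); y=np.array([np.cos(a),np.sin(a),0]); z=np.array([0,0,-1.]); return np.c_[np.cross(y,z),y,z]
RA=3.5
def pp(k,xy,deg,op=1.0,zs=.16):
    g=max(.010,H[k]/2-.017); t=ctrl.current_t()
    ctrl.command_gripper(op); ctrl.goto([*xy,zs],ori(deg))
    c=ctrl.move_l([*xy,g],.12,contact_N=12); print('down',c,np.round(ctrl.current_tool_pos(),4))
    if c: return False
    ctrl.command_gripper(0); print('width',ctrl.current_grip_width()*.091,'F',ctrl.current_grasp_force())
    ctrl.move_l([*xy,zs],.15)
    if ctrl.current_grasp_force()<3: print('lost');return False
    ctrl.goto([*S[k],zs],ori(RA)); ctrl.move_l([*S[k],g+.018],.15)
    print('touch',ctrl.move_l([*S[k],g+.004],.02,contact_N=6),np.round(ctrl.current_tool_pos(),4))
    ctrl.command_gripper(1.0); ctrl.move_l([*S[k],zs],.15); print('t',t,ctrl.current_t()); return True
E
python3 - <<'E'
from pp import *
top=lambda u,v,h:px2w('scene0.png',[(225+u/3,120+v/3)],h)[0].round(4)
for n,p in dict(m=(556,228),Y=(446,216),O=(498,283),G=(533,162)).items(): print(n,top(*p,.058))
print('m side',px2w('side0.png',[(348,268)],.058))
pp('xl',(.437,-.2852),RA)
E
```

```text
m [0.4405 0.1119 0.058 ]
Y [0.4657 0.031  0.058 ]
O [0.518  0.0933 0.058 ]
G [0.37   0.0691 0.058 ]
m side [[0.43750481 0.11179847 0.058     ]]
down False [ 0.4373 -0.2854  0.0205]
width 0.05145675742803951 F 30.00068575143814
touch True [ 0.6453 -0.1523  0.0278]
t 0.15 10.875
```

```bash
python3 - <<'E'
from pp import *
pp('l',(.4355,-.111),RA) and pp('m',(.4382,.1118),70,.68) and pp('s',(.4378,.2425),RA)
ctrl.goto([.45,.1,.3],ori(RA))
snap('scene','scene1.png');im=snap('side','side1.png')
A=cv2.resize(cv2.imread('pics/scene1.png')[120:310,225:490],None,fx=3,fy=3,interpolation=cv2.INTER_CUBIC); cv2.imwrite('pics/c2.png',A)
A=cv2.resize(im[100:330,150:410],None,fx=2.5,fy=2.5,interpolation=cv2.INTER_CUBIC); cv2.imwrite('pics/c3.png',A)
E
```

```text
down False [ 0.4358 -0.1111  0.0164]
width 0.04343053522004571 F 30.000218152999878
touch True [ 0.64   -0.0672  0.0238]
t 10.875 19.4833
down False [0.4386 0.1118 0.0124]
width 0.03553120033047909 F 30.00093698501587
touch True [0.6351 0.0176 0.02  ]
t 19.4833 28.7333
down False [0.4381 0.2426 0.0105]
width 0.02763587360465877 F 30.00004470348358
touch True [0.6298 0.1026 0.0178]
t 28.7333 38.3083
```

View pics/c2.png

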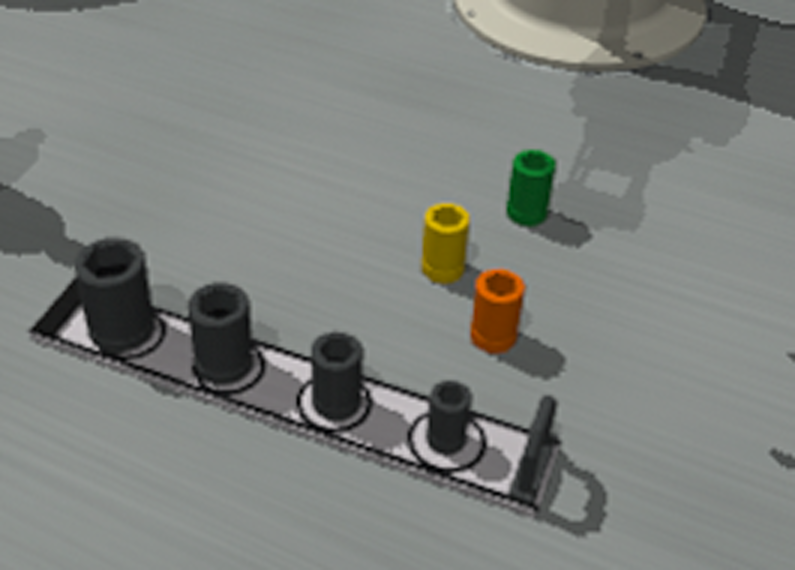

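View pics/c3.png

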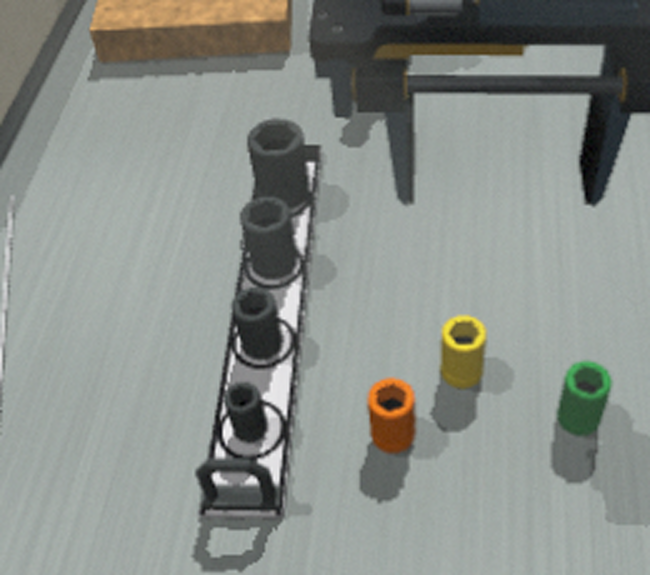

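All four stand upright in the right order. The xl looks slightly off towards the far end, at crop (112,258), so I'll check the rim centres numerically.

```bash
python3 - <<'E'
from pp import *
r1=dict(s=(450,397),m=(337,350),l=(220,303),xl=(112,259)); r2=dict(s=(242,398),m=(257,306),l=(266,216),xl=(276,138))
b=dict(scene={},side={})
for k in S:
    a=px2w('scene1.png',[(225+r1[k][0]/3,120+r1[k][1]/3)],H[k]+.008)[0,:2]; c=px2w('side1.png',[(150+r2[k][0]/2.5,100+r2[k][1]/2.5)],H[k]+.008)[0,:2]
    print(k,((a-S[k])*1e3).round(1),((c-S[k])*1e3).round(1))
E
```

```text
s [4. 0.] [-1.1  3.1]
m [2.1 3.2] [-4.4  7.3]
l [ 1.5 -1.7] [-2.  2.]
xl [ 0.2 -5. ] [-1.9 -2. ]
```

```bash
python3 - <<'E'
from pp import *
ctrl.goto([.637,-.16,.28],ori(RA)); ctrl.sleep(.3)
im=snap('wrist','w1.png'); print(ctrl.current_t(),{k:w2px('w1.png',[*S[k],.008]).round(1).tolist() for k in S},{k:w2px('w1.png',[*S[k],.008+H[k]]).round(1).tolist() for k in S})
E
```

```text
40.8833 {'s': [[327.2, -24.7]], 'm': [[326.8, 46.0]], 'l': [[326.4, 109.8]], 'xl': [[326.1, 167.8]]} {'s': [[328.3, -45.8]], 'm': [[328.0, 33.6]], 'l': [[327.5, 107.5]], 'xl': [[327.3, 176.4]]}
```

View pics/w1.png

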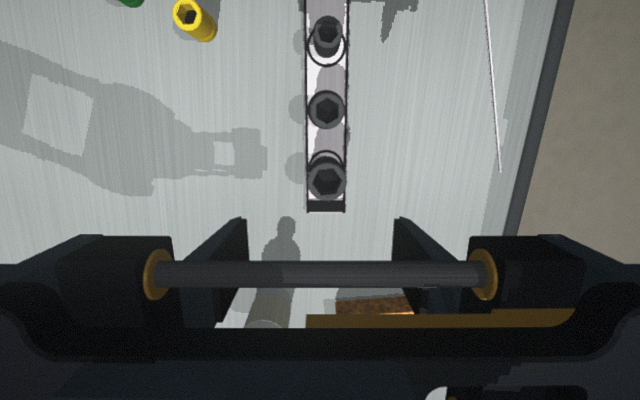

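The wrist view shows m (327,32) and l (326,109) within about 2 mm of their predicted positions. The xl at (327,181) sits about 5 mm towards the strip end, which is inside tolerance. I'll nudge it for better centring.

```bash
python3 - <<'E'
from pp import *
x,y=S['xl']; q=(x-.0,y-.0045)
ctrl.goto([*q,.16],ori(RA))
if not ctrl.move_l([*q,.030],.12,contact_N=12):
    ctrl.command_gripper(0); print(ctrl.current_grip_width()*.091)
    ctrl.move_l([*q,.045],.1); ctrl.move_l([x,y,.045],.05); ctrl.move_l([x,y,.034],.08)
    print(ctrl.move_l([x,y,.024],.02,contact_N=6),ctrl.current_tool_pos()); ctrl.command_gripper(1.0)
ctrl.move_l([x,y,.16],.15)
ctrl.goto([.637,-.16,.28],ori(RA)); ctrl.sleep(.3); snap('wrist','w2.png'); ctrl.goto([.45,.1,.3],ori(RA)); snap('scene','scene2.png')
A=cv2.imread('pics/w2.png')[0:230,200:450]; B=cv2.imread('pics/scene2.png')[120:350,225:490]
cv2.imwrite('pics/c4.png',cv2.resize(np.hstack([A,B]),None,fx=1.5,fy=1.5)); print(ctrl.current_t())
E
```

```text
0.05136670417155739
True [ 0.64569222 -0.15244406  0.02984061]
48.4667
```

View pics/c4.png

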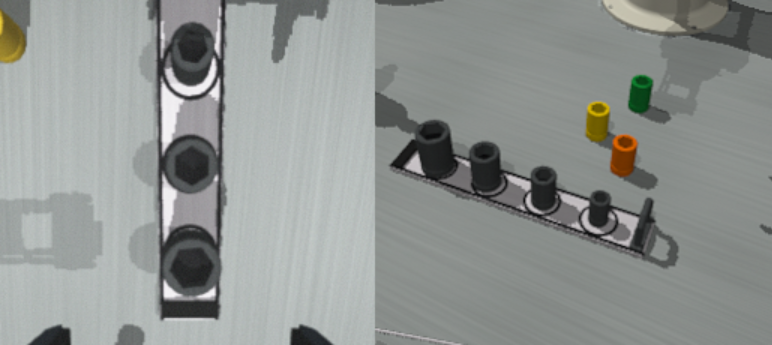

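The xl rim now sits at wrist (327,177), where it was predicted. All four are upright, centred and in order, and the arm is clear.

```bash
python3 -c "
from bench import ctrl
print(ctrl.sign_off())"
```

```text
the job is handed in; nothing more can be done
None
```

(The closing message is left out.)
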